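# Take the rock out of a fixture plate

### The arm

A 6-joint arm with a two-finger parallel gripper is mounted at the origin on the work surface. World frame = base frame: x ahead of the robot, y to its left, z up, the work surface at z = 0. Lengths are in mm, angles in rad, forces in N, time in s.
With the tool pointing down it reaches from about 250 to 775 mm from the base axis. Payload 4 kg.
Tool frame: the origin (TCP) lies midway between the tips of the shut fingers; the grasp point (between the pads) lies 19 mm behind it; z points along the fingers, y is the direction in which the jaws open and shut (so a half turn about z gives the same grasp; the last joint's range is limited). The gripper opens to 94 mm and grips with 3 to 60 N. Pads are 16 mm wide; open, the fingers measure 119 mm over their backs; the gripper's body (75 mm by 177 mm) begins 78 mm behind the grasp point.
Start: joints at [1.23, 0.087, 1.371, -0, 1.684, -0.103], TCP at [129.57, 534.539, 205.506] pointing down, gripper open.
Joint ranges: [-3.1, 3.1], [-0.76, 2.03], [0.27, 2.55], [-1.08, 4.22], [0.17, 2.65], [-2.57, 2.57]. Speed limits (rad/s): [2.79, 2.79, 3.14, 3.14, 3.14, 3.14].

### API

Orientations are given as a unit quaternion [x, y, z, w].
In Python, from station import ctrl gives the robot as it stands.
- The arm moves only by the shell command python3 -m inch 'ROWS' [OPENING]. ROWS is JSON, a list of rows, each an object with "translation": the shift along the tool's x, y, z in m, a list of three; "yaw": the turn about the tool's z in degrees. A call has 1 to 20 rows; each row shifts and turns the commanded pose from where the row before left it, along the tool's axes as they then stand; what a row does not reach is not made up. A row lasts 1/8 s, in which the tool goes at most 62.5 mm and 10.7 degrees, less where a joint would pass 70% of its speed; a pose out of reach is approached as far as the arm can. A call with a gripper value outside its range is refused whole. OPENING is the opening, from -1 (shut) to 1 (fully open), so that 0 is half open, set as the call begins (- or left out, the last holds). The fingers move at their own pace and stop on an object; the grip force is fixed at half the most. Time passes only in rows, so rows that do not move let the fingers close. It gives the time, the measured TCP pose, the force and the opening at its end, in the units of the state.
- ctrl.read_state(): the state, without advancing time (a new reading comes with each control period).
- ctrl.read_camera(name): name is "scene" or "top" or "wrist"; returns the picture (480x640x3 uint8, red, green, blue); there is no depth.
- ctrl.camera_params(name): a dict with "fovy" (degrees; the focal length in pixels is half the picture's height over the tangent of half this angle, whatever the lens; pixels are square), "cx", "cy" (the principal point, pixels), "world_to_cam" (4x4, takes a point from world to camera coordinates); the wrist camera has in their place "tool_from_camera" (4x4, takes a point from camera to tool coordinates, whose origin is the TCP and whose axes are the flange's). Camera axes: x right, y down, z forward; pixel columns grow to the right and rows downward; lengths in mm; the calibration is good to about 2 mm. A picture is of the moment at which its call begins: read the wrist's pose just before it. camera_params takes no time and is no camera call.
- ctrl.hand_in(): hands the job in, once; it reports no verdict.
The state is a dict: "time": time; "joints": joint angles; "dq": joint speeds; "joint_efforts": joint torques, N m; "eef_pos": TCP position; "tcp_rot": TCP orientation; "wrist_force": force on the tool from outside, world axes, zero at the start; "wrist_torque": the same for the moment, N m; "opening": finger opening in mm.
Only numpy, scipy, OpenCV 4.12 (cv2) and the standard library are available. Lean on these libraries where they do the work, as an engineer would, in place of code of your own. Each camera call takes 0.05 s, during which the arm holds its last target.

### The job

The circuit-board fixture plate rocks at one of its four corners. With a fingertip, press down on the corner lugs one after another until you find the one that gives, then press the thumb tab of the shim at that corner down flat to take up the slack. Do not push down the tabs at the other three corners, do not lift the plate or shift it from its place, and leave the spool, the module and the standoff where they stand.

Things in the scene. Friction and masses are not known exactly. Their poses are not given: they have to be found in the camera images.
- plate: loose aluminium fixture plate (0.65 to 0.95 kg): slab 160 x 120 x 8 mm, a circuit-board carrier on its middle (up to 32 mm above the underside) and four flat lugs, each 36 mm wide (plate x), reaching to 120 mm from the middle line. Origin: centre of its underside, 20 mm above the bench; x points away from the robot, y to the left, z up. It just stands on four feet, over a fixed 6 mm steel slab
- lug_a (a point): centre of the top face of the plate's near right lug (at -60, -100 mm in the plate's frame, 28 mm above the bench), straight above the foot of the shim there; a place to press down on that corner. A sound corner does not give; the one rocking corner sinks 4.5 mm under about 3 N (to a stop), tipping the plate, and springs back when let go
- lug_b (a point): centre of the top face of the plate's near left lug (at -60, +100 mm in the plate's frame, 28 mm above the bench), straight above the foot of the shim there; a place to press down on that corner. A sound corner does not give; the one rocking corner sinks 4.5 mm under about 3 N (to a stop), tipping the plate, and springs back when let go
- lug_c (a point): centre of the top face of the plate's far right lug (at +60, -100 mm in the plate's frame, 28 mm above the bench), straight above the foot of the shim there; a place to press down on that corner. A sound corner does not give; the one rocking corner sinks 4.5 mm under about 3 N (to a stop), tipping the plate, and springs back when let go
- lug_d (a point): centre of the top face of the plate's far left lug (at +60, +100 mm in the plate's frame, 28 mm above the bench), straight above the foot of the shim there; a place to press down on that corner. A sound corner does not give; the one rocking corner sinks 4.5 mm under about 3 N (to a stop), tipping the plate, and springs back when let go
- tab_1 (a joint): angle of this lever shim's thumb tab (rad): 0 to 0.03 at the start (tab sloping up by about 25 degrees), grows as it is pressed down, 0.44 is flat (level). The tab stays where it is left; it takes about 5 N on its pad. It goes flat only at the rocking corner; at a sound corner it is tight and jams at 0.2
- tab_1_pad (a point): top centre of the round pad (28 mm wide, 3.5 thick) of shim 1's tab, a steel lever that sticks out from under a lug towards plate -x. Its pin (along plate y) is 22 mm from the lug's centre, 17 mm above the bench, 34 mm from the pad. Raised: pad 33 mm above the bench, 52 mm from the lug's centre; flat: 19 and 56 mm. The shims look alike; which is under which lug varies: match by position
- tab_2 (a joint): angle of this lever shim's thumb tab (rad): 0 to 0.03 at the start (tab sloping up by about 25 degrees), grows as it is pressed down, 0.44 is flat (level). The tab stays where it is left; it takes about 5 N on its pad. It goes flat only at the rocking corner; at a sound corner it is tight and jams at 0.2
- tab_2_pad (a point): top centre of the round pad (28 mm wide, 3.5 thick) of shim 2's tab, a steel lever that sticks out from under a lug towards plate -x. Its pin (along plate y) is 22 mm from the lug's centre, 17 mm above the bench, 34 mm from the pad. Raised: pad 33 mm above the bench, 52 mm from the lug's centre; flat: 19 and 56 mm. The shims look alike; which is under which lug varies: match by position
- tab_3 (a joint): angle of this lever shim's thumb tab (rad): 0 to 0.03 at the start (tab sloping up by about 25 degrees), grows as it is pressed down, 0.44 is flat (level). The tab stays where it is left; it takes about 5 N on its pad. It goes flat only at the rocking corner; at a sound corner it is tight and jams at 0.2
- tab_3_pad (a point): top centre of the round pad (28 mm wide, 3.5 thick) of shim 3's tab, a steel lever that sticks out from under a lug towards plate -x. Its pin (along plate y) is 22 mm from the lug's centre, 17 mm above the bench, 34 mm from the pad. Raised: pad 33 mm above the bench, 52 mm from the lug's centre; flat: 19 and 56 mm. The shims look alike; which is under which lug varies: match by position
- tab_4 (a joint): angle of this lever shim's thumb tab (rad): 0 to 0.03 at the start (tab sloping up by about 25 degrees), grows as it is pressed down, 0.44 is flat (level). The tab stays where it is left; it takes about 5 N on its pad. It goes flat only at the rocking corner; at a sound corner it is tight and jams at 0.2
- tab_4_pad (a point): top centre of the round pad (28 mm wide, 3.5 thick) of shim 4's tab, a steel lever that sticks out from under a lug towards plate -x. Its pin (along plate y) is 22 mm from the lug's centre, 17 mm above the bench, 34 mm from the pad. Raised: pad 33 mm above the bench, 52 mm from the lug's centre; flat: 19 and 56 mm. The shims look alike; which is under which lug varies: match by position
- spool: bystander: grey plastic wire spool, 52 mm across, 41 mm high, standing to the right of the plate; origin at the centre of its underside
- module: bystander: small aluminium module box 75 x 40 x 30 mm with a brass stub at each end, to the left of the plate; origin at the centre of its underside
- standoff: bystander: brass standoff, 24 mm across, 35 mm high, standing on the steel slab in front of the plate, midway between the two near tabs; origin at the centre of its underside
- plate_mid (a point): centre of the plate's slab, at the level of its top face (28 mm above the bench)

How it is judged (in metres and radians):
On the way, in this order (a step that is already met when the one before it is completed fails the run):
1. the rocking corner's lug is pressed down with the fingers until it has sunk at least 2.5 mm (height (world z) of any of lug_a, lug_b, lug_c, lug_d below 0.0255 m and contact force between the fingers and plate above 1 N), for 0.05 s.
2. the tab at that corner is pressed flat (value of joint any of tab_1, tab_2, tab_3, tab_4 above 0.38 rad), for 0.1 s.
At the end, for the whole second after the job is handed in: The tab at the corner that rocked is flat (joint above 0.38), the other three tabs are still up (below 0.12), the plate lies level (tilt under 0.012 rad), at rest and within 12 mm of where it was, and the three bystanders are within 15 mm of where they stood (((value of joint tab_1 above 0.38 rad and value of joint each of tab_2, tab_3, tab_4 below 0.12 rad) or (value of joint tab_2 above 0.38 rad and value of joint each of tab_1, tab_3, tab_4 below 0.12 rad) or (value of joint tab_3 above 0.38 rad and value of joint each of tab_1, tab_2, tab_4 below 0.12 rad) or (value of joint tab_4 above 0.38 rad and value of joint each of tab_1, tab_2, tab_3 below 0.12 rad)) and angle between plate's own z axis and vertical below 0.012 rad and distance of plate_mid from where it was at the start of the episode below 0.012 m and linear speed of plate below 0.01 m/s and distance of each of spool, module, standoff from where it was at the start of the episode below 0.015 m); the robot touches nothing.
It fails at once if a tab at a second corner is pushed down too (two tabs beyond 0.12 rad) (value of joint each of tab_1, tab_2 above 0.12 rad or value of joint each of tab_1, tab_3 above 0.12 rad or value of joint each of tab_1, tab_4 above 0.12 rad or value of joint each of tab_2, tab_3 above 0.12 rad or value of joint each of tab_2, tab_4 above 0.12 rad or value of joint each of tab_3, tab_4 above 0.12 rad).
It fails at once if the plate is lifted or shifted by more than 12 mm (distance of plate_mid from where it was at the start of the episode above 0.012 m).
It fails at once if a bystander is moved by more than 15 mm or tipped over (distance of any of spool, module, standoff from where it was at the start of the episode above 0.015 m or angle between any of spool, module, standoff's own z axis and vertical above 0.4 rad).
It also fails if it takes over 48 s, if anything falls off the work surface, if the arm or the gripper's body presses on something with over 40 N, if the wrist force passes 120 N, or if a joint passes its speed limit or range.

## Working session

There is one attempt and no reset: what is moved stays moved. The work goes in short steps, Python scripts to look and compute and a shell command to move; the robot and the scene stay as the last step left them, time stands still between calls to the robot, and variables do not carry over. Pictures are saved under pics/ and viewed, and the job is handed in when it is done.

```bash
ls; mkdir -p pics; python3 - <<'E'
from station import ctrl
import cv2
for n in ("scene","top"):
    im=ctrl.read_camera(n); cv2.imwrite(f"pics/{n}0.png",im[:,:,::-1])
    p=ctrl.camera_params(n); print(n,p)
print(ctrl.camera_params("wrist")); print(ctrl.read_state())
E
```

```text
pics
scene {'fovy': 44.56994594819866, 'cx': 314.67698955430853, 'cy': 224.14289951169104, 'world_to_cam': array([[-4.94163056e-01,  8.69310589e-01,  1.00982117e-02,
         2.62314742e+02],
       [ 5.76379308e-01,  3.36296683e-01, -7.44776097e-01,
        -2.78066380e+02],
       [-6.50837742e-01, -3.62220432e-01, -6.67238032e-01,
         1.34784765e+03],
       [ 0.00000000e+00,  0.00000000e+00,  0.00000000e+00,
         1.00000000e+00]])}
top {'fovy': 56.13958328012163, 'cx': 317.1308919553869, 'cy': 242.52531815832126, 'world_to_cam': array([[-2.43004674e-02, -9.99702715e-01, -1.99203307e-03,
         3.63982216e+01],
       [-9.93902489e-01,  2.43737541e-02, -1.07534938e-01,
         5.60239318e+02],
       [ 1.07551523e-01, -6.33262625e-04, -9.94199310e-01,
         7.94634730e+02],
       [ 0.00000000e+00,  0.00000000e+00,  0.00000000e+00,
         1.00000000e+00]])}
{'fovy': 60.122483092214594, 'cx': 320.2373413397126, 'cy': 242.91604231030902, 'tool_from_camera': array([[ 1.77158269e-03, -9.69113316e-01, -2.46609495e-01,
         7.07403273e+01],
       [ 9.99998423e-01, 
[... 239 characters left out ...]
: 0.1, 'joints': array([ 1.22989680e+00,  8.78895322e-02,  1.37206791e+00, -1.97033034e-05,
        1.68361259e+00, -1.03087021e-01]), 'dq': array([ 5.86886494e-05, -1.00216346e-03, -3.42168366e-03, -2.00018506e-03,
       -4.15054674e-04,  5.43536867e-04]), 'joint_efforts': array([ 1.22646867e-03, -3.41249299e+01, -3.03302658e+01,  7.19061820e-02,
        3.04320536e-02, -8.69444216e-05]), 'eef_pos': array([129.4077094 , 534.05713182, 204.43448025]), 'tcp_rot': array([ 1.18627290e-01,  9.92938361e-01, -9.66584556e-04, -2.08134593e-04]), 'wrist_force': array([ 0.29176057,  0.09571788, -1.01306719]), 'wrist_torque': array([-0.02878228, -0.02255098,  0.02480658]), 'opening': 93.78378099968461}
```

View pics/top0.png

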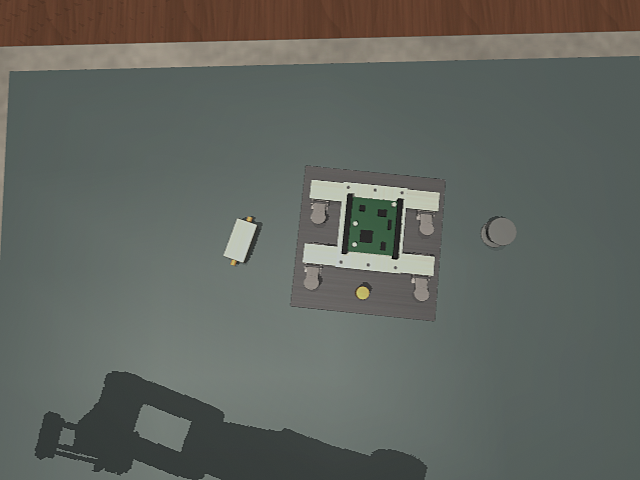

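View pics/scene0.png

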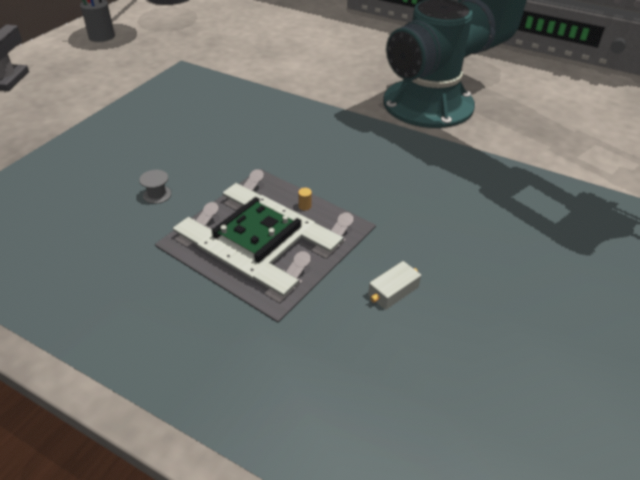

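```bash
python3 - <<'E'
import cv2
im=cv2.imread("pics/top0.png")[155:330,215:525]
cv2.imwrite("pics/top0z.png",cv2.resize(im,None,fx=2.58,fy=2.58,interpolation=cv2.INTER_CUBIC))
E
```

```text
(no output)
```

View pics/top0z.png

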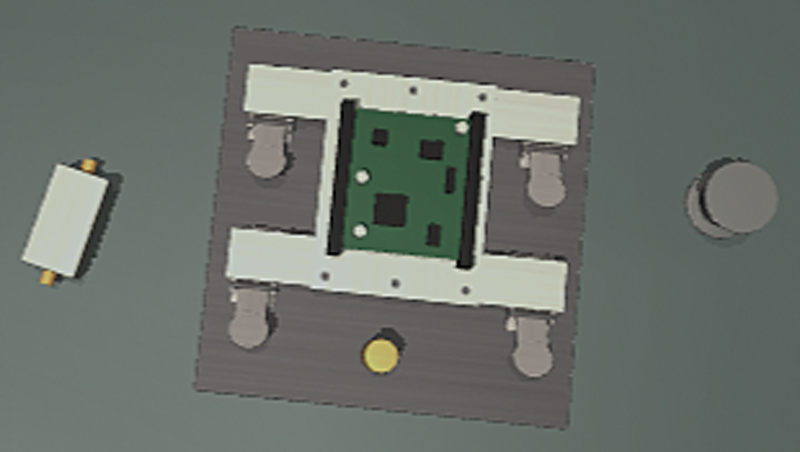

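```bash
cat > h.py <<'E'
import numpy as np, cv2
from station import ctrl
def back(name,uv,z):
    p=ctrl.camera_params(name); f=240/np.tan(np.radians(p["fovy"]/2)); W=np.array(p["world_to_cam"])
    R=W[:3,:3];t=W[:3,3];o=-R.T@t
    uv=np.atleast_2d(np.array(uv,float)); out=[]
    for u,v in uv:
        d=R.T@np.array([(u-p["cx"])/f,(v-p["cy"])/f,1.]); out.append(o+d*(z-o[2])/d[2])
    return np.array(out)
E
python3 - <<'E'
from h import *
z=np.array([(248,65),(245,110),(580,97),(577,144),(230,229),(227,276),(567,262),(564,312)],float)
uv=z/2.58+[215,155]-0.3
P=back("top",uv,28)[:,:2]
M=np.array([(78,120),(42,120),(78,-120),(42,-120),(-42,120),(-78,120),(-42,-120),(-78,-120)],float)
# rigid fit
mc,pc=M.mean(0),P.mean(0); H=(M-mc).T@(P-pc); a=np.arctan2(H[0,1]-H[1,0],H[0,0]+H[1,1])
R=np.array([[np.cos(a),-np.sin(a)],[np.sin(a),np.cos(a)]]); 
print("scale",np.sum(((M-mc)@R.T)*(P-pc))/np.sum((M-mc)**2))
t=pc-R@mc; print("yaw",np.degrees(a),"c",t); print("res",P-(M@R.T+t))
for n,m in dict(a=(-60,-100),b=(-60,100),c=(60,-100),d=(60,100)).items():
    m=np.array(m); print(n,R@m+t,"pad",R@(m-[52,0])+t)
pads=back("top",np.array([(266,160),(546,190),(248,330),(533,362)])/2.58+[215,155]-.3,33); print("pads seen",pads)
print("spool top",back("top",np.array([(740,198)])/2.58+[215,155],41),"standoff",back("top",np.array([(381,356)])/2.58+[215,155],41),"module",back("top",np.array([(65,221)])/2.58+[215,155],30))
E
```

```text
scale 0.9995132578994966
yaw -7.24507218372087 c [587.81505921 -78.21184001]
res [[-1.31470374  0.62711564]
 [ 1.36361739 -0.99856572]
 [-0.52560459  0.05329698]
 [ 0.94196371 -0.49879281]
 [-1.2082375   1.02920594]
 [ 1.04734885 -0.67586515]
 [-0.34782383  0.51699352]
 [ 0.0434397  -0.05338839]]
a [ 515.68274625 -169.84660102] pad [ 464.09792465 -163.28869124]
b [540.90547618  28.55655897] pad [489.32065458  35.11446875]
c [ 634.72464224 -184.98023899] pad [ 583.13982064 -178.4223292 ]
d [659.94737218  13.42292101] pad [608.36255058  19.98083079]
pads seen [[ 608.336524     20.32434932   33.        ]
 [ 581.88436179 -177.91618548   33.        ]
 [ 488.02032883   35.89522629   33.        ]
 [ 460.89800511 -162.72658342   33.        ]]
spool top [[ 571.2367871  -312.32367123   41.        ]] standoff [[467.14304422 -56.42910759  41.        ]] module [[567.89195053 163.7562646   30.        ]]
```

```bash
python3 -m inch '[{"translation":[0,0,0],"yaw":-6.4},{"translation":[-0.017,-0.016,0],"yaw":0},{"translation":[-0.035,-0.034,0],"yaw":0},{"translation":[-0.035,-0.034,0],"yaw":0},{"translation":[-0.035,-0.034,0],"yaw":0},{"translation":[-0.035,-0.034,0],"yaw":0},{"translation":[-0.035,-0.034,0],"yaw":0},{"translation":[-0.035,-0.034,0],"yaw":0},{"translation":[-0.035,-0.034,0],"yaw":0},{"translation":[-0.035,-0.034,0],"yaw":0},{"translation":[-0.035,-0.034,0],"yaw":0},{"translation":[-0.035,-0.034,0],"yaw":0},{"translation":[-0.035,-0.034,0],"yaw":0},{"translation":[-0.035,-0.030,0],"yaw":0},{"translation":[-0.025,-0.020,0],"yaw":0},{"translation":[0,0,0],"yaw":0},{"translation":[0,0,0],"yaw":0}]' -1
cat >> h.py <<'E'
def st(tx=None,ty=None):
    s=ctrl.read_state(); p=s["eef_pos"]; a=np.radians(-7.245); c=np.array([587.8,-78.2])
    ex=np.array([np.cos(a),np.sin(a)]);ey=np.array([-np.sin(a),np.cos(a)]); d=p[:2]-c
    from scipy.spatial.transform import Rotation as Ro
    R=Ro.from_quat(s["tcp_rot"]).as_matrix()
    print("t",round(s["time"],2),"plate xy",(d@ex).round(1),(d@ey).round(1),"z",p[2].round(2),"F",s["wrist_force"].round(2),"tau",s["wrist_torque"].round(2),"open",round(s["opening"],1),"toolx deg",np.degrees(np.arctan2(R[1,0],R[0,0])).round(2))
    if tx is not None:
        g=c+tx*ex+ty*ey; D=R.T@np.append(g-p[:2],0); print("to go in tool axes",D.round(1))
E
python3 -c "from h import *; st(-60,100)"
```

```text
time: 2.22
eef_pos: [531.7, 39.7, 205.3]
tcp_rot: [0.064, 0.998, 0.0, -0.0]
wrist_force: [-0.6, -0.4, 0.1]
opening: 0.2
t 2.23 plate xy -70.6 109.9 z 205.31 F [-0.62 -0.41  0.07] tau [ 0.01  0.02 -0.03] open 0.2 toolx deg 172.69
to go in tool axes [-10.6  -9.9  -0. ]
```

```bash
python3 -m inch '[{"translation":[-0.0106,-0.0099,0.02],"yaw":0},{"translation":[0,0,0.035],"yaw":0},{"translation":[0,0,0.040],"yaw":0},{"translation":[0,0,0.035],"yaw":0},{"translation":[0,0,0.025],"yaw":0},{"translation":[0,0,0.012],"yaw":0},{"translation":[0,0,0.004],"yaw":0},{"translation":[0,0,0],"yaw":0},{"translation":[0,0,0],"yaw":0}]'
python3 - <<'E'
from h import *
st(-60,100)
im=ctrl.read_camera("wrist"); cv2.imwrite("pics/w1.png",im[:,:,::-1])
im=ctrl.read_camera("scene"); cv2.imwrite("pics/s1.png",cv2.resize(im[130:330,130:430,::-1],None,fx=2.6,fy=2.6,interpolation=cv2.INTER_CUBIC))
E
```

```text
time: 3.35
eef_pos: [542.7, 28.8, 35.8]
tcp_rot: [0.063, 0.998, 0.0, 0.001]
wrist_force: [-0.2, -0.5, -0.1]
opening: 0.4
t 3.35 plate xy -58.2 100.5 z 35.83 F [-0.2  -0.5  -0.11] tau [0.05 0.01 0.04] open 0.4 toolx deg 172.78
to go in tool axes [ 1.8 -0.5 -0. ]
```

View pics/w1.png

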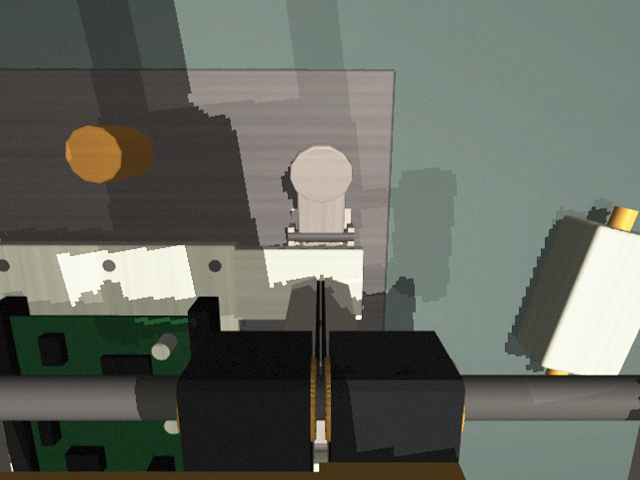

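View pics/s1.png

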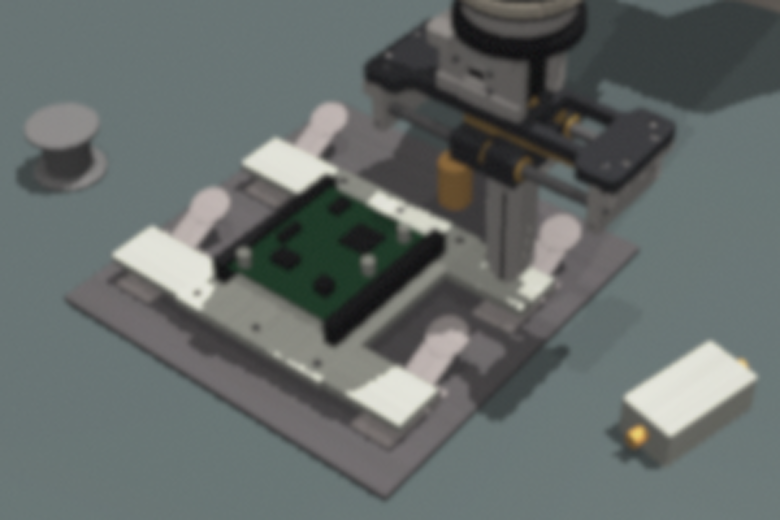

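```bash
python3 -m inch '[{"translation":[0,0,0.003],"yaw":0},{"translation":[0,0,0.002],"yaw":0},{"translation":[0,0,0],"yaw":0}]' && python3 -c "from h import *; st(-60,100)"
python3 -m inch '[{"translation":[0,0,0.0015],"yaw":0},{"translation":[0,0,0],"yaw":0}]' && python3 -c "from h import *; st(-60,100)"
python3 -m inch '[{"translation":[0,0,0.0015],"yaw":0},{"translation":[0,0,0],"yaw":0}]' && python3 -c "from h import *; st(-60,100)"
```

```text
time: 3.82
eef_pos: [541.6, 28.8, 29.1]
tcp_rot: [0.063, 0.998, 0.0, -0.0]
wrist_force: [-0.3, 0.3, 0.3]
opening: 0.6
t 3.83 plate xy -59.4 100.3 z 29.06 F [-0.31  0.29  0.27] tau [0.02 0.02 0.01] open 0.6 toolx deg 172.77
to go in tool axes [ 0.6 -0.3  0. ]
time: 4.08
eef_pos: [542.0, 28.7, 28.3]
tcp_rot: [0.063, 0.998, 0.0, 0.0]
wrist_force: [-1.2, 0.1, 2.8]
opening: 0.3
t 4.08 plate xy -58.9 100.3 z 28.29 F [-1.18  0.11  2.77] tau [-0.02  0.12  0.08] open 0.3 toolx deg 172.77
to go in tool axes [ 1.1 -0.3 -0. ]
time: 4.32
eef_pos: [542.0, 28.8, 28.2]
tcp_rot: [0.063, 0.998, 0.0, 0.0]
wrist_force: [-3.3, -0.3, 7.2]
opening: 0.5
t 4.33 plate xy -58.9 100.4 z 28.23 F [-3.31 -0.3   7.24] tau [-0.05  0.66 -0.04] open 0.5 toolx deg 172.78
to go in tool axes [ 1.1 -0.4 -0. ]
```

Corner b holds: 7 N with no sinking. Next is corner d.

```bash
python3 -m inch '[{"translation":[0,0,-0.010],"yaw":0},{"translation":[0,0,-0.020],"yaw":0},{"translation":[-0.020,0,0],"yaw":0},{"translation":[-0.035,0,0],"yaw":0},{"translation":[-0.035,0,0],"yaw":0},{"translation":[-0.022,0,0],"yaw":0},{"translation":[-0.008,0,0.010],"yaw":0},{"translation":[0,0,0.010],"yaw":0},{"translation":[0,0,0.002],"yaw":0},{"translation":[0,0,0],"yaw":0},{"translation":[0,0,0],"yaw":0}]' && python3 -c "from h import *; st(60,100)"
```

```text
time: 5.7
eef_pos: [660.8, 13.8, 35.1]
tcp_rot: [0.063, 0.998, 0.0, 0.0]
wrist_force: [0.1, 0.1, 0.3]
opening: 0.5
t 5.7 plate xy 60.8 100.5 z 35.12 F [0.1  0.08 0.27] tau [-0.03 -0.    0.02] open 0.5 toolx deg 172.78
to go in tool axes [ 0.8 -0.5 -0. ]
```

```bash
python3 -m inch '[{"translation":[0.0008,-0.0005,0.003],"yaw":0},{"translation":[0,0,0.003],"yaw":0},{"translation":[0,0,0.001],"yaw":0},{"translation":[0,0,0],"yaw":0}]' && python3 -c "from h import *; st(60,100)"
python3 -m inch '[{"translation":[0,0,0.0015],"yaw":0},{"translation":[0,0,0],"yaw":0}]' && python3 -c "from h import *; st(60,100)"
python3 -m inch '[{"translation":[0,0,0.001],"yaw":0},{"translation":[0,0,0],"yaw":0}]' && python3 -c "from h import *; st(60,100)"
```

```text
time: 6.2
eef_pos: [660.1, 13.3, 28.3]
tcp_rot: [0.063, 0.998, 0.0, 0.0]
wrist_force: [-2.1, -0.2, 5.9]
opening: 0.4
t 6.2 plate xy 60.1 99.9 z 28.32 F [-2.09 -0.16  5.92] tau [-0.01  0.4   0.  ] open 0.4 toolx deg 172.78
to go in tool axes [ 0.1  0.1 -0. ]
time: 6.45
eef_pos: [660.1, 13.3, 28.2]
tcp_rot: [0.063, 0.998, -0.0, 0.0]
wrist_force: [-3.8, -1.1, 8.2]
opening: 0.3
t 6.45 plate xy 60.2 99.9 z 28.24 F [-3.76 -1.09  8.17] tau [-0.03  0.85  0.  ] open 0.3 toolx deg 172.78
to go in tool axes [ 0.2  0.1 -0. ]
time: 6.7
eef_pos: [660.1, 13.3, 28.2]
tcp_rot: [0.063, 0.998, -0.0, 0.001]
wrist_force: [-5.7, -0.1, 12.7]
opening: 0.3
t 6.7 plate xy 60.2 99.9 z 28.22 F [-5.69 -0.06 12.74] tau [-0.02  1.15 -0.01] open 0.3 toolx deg 172.78
to go in tool axes [ 0.2  0.1 -0. ]
```

d holds as well. Next is c.

```bash
python3 -m inch '[{"translation":[0,0,-0.010],"yaw":0},{"translation":[0,0,-0.025],"yaw":0},{"translation":[0,-0.020,0],"yaw":0},{"translation":[0,-0.035,0],"yaw":0},{"translation":[0,-0.035,0],"yaw":0},{"translation":[0,-0.035,0],"yaw":0},{"translation":[0,-0.035,0],"yaw":0},{"translation":[0,-0.030,0],"yaw":0},{"translation":[0,-0.010,0.010],"yaw":0},{"translation":[0,0,0.010],"yaw":0},{"translation":[0,0,0.003],"yaw":0},{"translation":[0,0,0],"yaw":0},{"translation":[0,0,0],"yaw":0}]' && python3 -c "from h import *; st(60,-100)"
```

```text
time: 8.32
eef_pos: [635.4, -184.3, 37.4]
tcp_rot: [0.062, 0.998, -0.0, 0.0]
wrist_force: [-0.2, 0.5, 0.1]
opening: 0.4
t 8.32 plate xy 60.6 -99.3 z 37.38 F [-0.16  0.46  0.1 ] tau [-0.01  0.01  0.  ] open 0.4 toolx deg 172.85
to go in tool axes [ 0.6 -0.7 -0. ]
```

```bash
python3 -m inch '[{"translation":[0.0006,-0.0007,0.004],"yaw":0},{"translation":[0,0,0.004],"yaw":0},{"translation":[0,0,0.001],"yaw":0},{"translation":[0,0,0],"yaw":0}]' && python3 -c "from h import *; st(60,-100)"
python3 -m inch '[{"translation":[0,0,0.0015],"yaw":0},{"translation":[0,0,0],"yaw":0}]' && python3 -c "from h import *; st(60,-100)"
python3 -m inch '[{"translation":[0,0,0.001],"yaw":0},{"translation":[0,0,0],"yaw":0}]' && python3 -c "from h import *; st(60,-100)"
```

```text
time: 8.82
eef_pos: [634.2, -185.6, 28.3]
tcp_rot: [0.063, 0.998, 0.0, 0.0]
wrist_force: [-0.6, 0.6, 2.8]
opening: 0.5
t 8.82 plate xy 59.5 -100.7 z 28.33 F [-0.59  0.64  2.83] tau [ 0.13  0.17 -0.02] open 0.5 toolx deg 172.77
to go in tool axes [-0.5  0.7  0. ]
time: 9.07
eef_pos: [634.2, -185.7, 28.3]
tcp_rot: [0.063, 0.998, 0.0, 0.0]
wrist_force: [-3.3, 0.9, 7.2]
opening: 0.6
t 9.07 plate xy 59.6 -100.7 z 28.28 F [-3.27  0.95  7.2 ] tau [ 0.34  0.62 -0.02] open 0.6 toolx deg 172.78
to go in tool axes [-0.4  0.7  0. ]
time: 9.32
eef_pos: [634.3, -185.6, 28.2]
tcp_rot: [0.063, 0.998, -0.0, 0.0]
wrist_force: [-5.3, 2.8, 11.0]
opening: 0.4
t 9.32 plate xy 59.6 -100.7 z 28.21 F [-5.27  2.82 10.99] tau [ 0.45  0.93 -0.04] open 0.4 toolx deg 172.78
to go in tool axes [-0.4  0.7  0. ]
```

c holds too, so corner a should be the one that rocks. I'll go there over the pad at c, which is 33 mm high.

```bash
python3 -m inch '[{"translation":[0,0,-0.010],"yaw":0},{"translation":[0,0,-0.025],"yaw":0},{"translation":[0.020,0,0],"yaw":0},{"translation":[0.035,0,0],"yaw":0},{"translation":[0.035,0,0],"yaw":0},{"translation":[0.022,0,0],"yaw":0},{"translation":[0.008,0,0.010],"yaw":0},{"translation":[0,0,0.010],"yaw":0},{"translation":[0,0,0.003],"yaw":0},{"translation":[0,0,0],"yaw":0},{"translation":[0,0,0],"yaw":0}]' && python3 -c "from h import *; st(-60,-100)"
```

```text
time: 10.7
eef_pos: [515.8, -170.8, 37.6]
tcp_rot: [0.063, 0.998, -0.0, 0.0]
wrist_force: [-0.3, -0.2, 0.5]
opening: 0.4
t 10.7 plate xy -59.8 -100.9 z 37.55 F [-0.31 -0.17  0.48] tau [-0.03  0.03 -0.03] open 0.4 toolx deg 172.78
to go in tool axes [ 0.2  0.9 -0. ]
```

```bash
python3 -m inch '[{"translation":[0,0.0009,0.004],"yaw":0},{"translation":[0,0,0.004],"yaw":0},{"translation":[0,0,0.001],"yaw":0},{"translation":[0,0,0],"yaw":0}]' && python3 -c "from h import *; st(-60,-100)"
python3 -m inch '[{"translation":[0,0,0.002],"yaw":0},{"translation":[0,0,0],"yaw":0}]' && python3 -c "from h import *; st(-60,-100)"
python3 -m inch '[{"translation":[0,0,0.0015],"yaw":0},{"translation":[0,0,0],"yaw":0}]' && python3 -c "from h import *; st(-60,-100)"
```

```text
time: 11.2
eef_pos: [515.2, -169.7, 28.4]
tcp_rot: [0.063, 0.998, 0.0, -0.0]
wrist_force: [-0.9, 0.1, -0.1]
opening: 0.4
t 11.2 plate xy -60.5 -99.9 z 28.45 F [-0.94  0.07 -0.11] tau [ 0.01 -0.03  0.01] open 0.4 toolx deg 172.78
to go in tool axes [-0.5 -0.1 -0. ]
time: 11.45
eef_pos: [515.4, -169.9, 26.7]
tcp_rot: [0.063, 0.998, -0.0, 0.0]
wrist_force: [-1.2, 0.3, 2.5]
opening: 0.5
t 11.45 plate xy -60.3 -100.1 z 26.69 F [-1.16  0.34  2.5 ] tau [ 0.04  0.12 -0.07] open 0.5 toolx deg 172.78
to go in tool axes [-0.3  0.1  0. ]
time: 11.7
eef_pos: [515.3, -169.9, 25.1]
tcp_rot: [0.063, 0.998, -0.0, 0.0]
wrist_force: [-1.6, 0.5, 3.1]
opening: 0.6
t 11.7 plate xy -60.4 -100.1 z 25.09 F [-1.65  0.5   3.07] tau [0.02 0.28 0.02] open 0.6 toolx deg 172.77
to go in tool axes [-0.4  0.1  0. ]
```

a gives: the lug sinks under about 3 N. I'll press to the stop so step 1 is clearly met.

```bash
python3 -m inch '[{"translation":[0,0,0.0015],"yaw":0},{"translation":[0,0,0.001],"yaw":0},{"translation":[0,0,0],"yaw":0},{"translation":[0,0,0],"yaw":0}]' && python3 - <<'E'
from h import *
st(-60,-100)
im=ctrl.read_camera("scene"); cv2.imwrite("pics/s2.png",cv2.resize(im[130:330,130:430,::-1],None,fx=2.6,fy=2.6,interpolation=cv2.INTER_CUBIC))
E
```

```text
time: 12.2
eef_pos: [515.3, -170.0, 24.0]
tcp_rot: [0.063, 0.998, -0.0, 0.0]
wrist_force: [-4.5, 0.7, 9.7]
opening: 0.2
t 12.2 plate xy -60.3 -100.2 z 23.95 F [-4.47  0.69  9.68] tau [ 0.22  0.74 -0.04] open 0.2 toolx deg 172.78
to go in tool axes [-0.3  0.2  0. ]
```

View pics/s2.png

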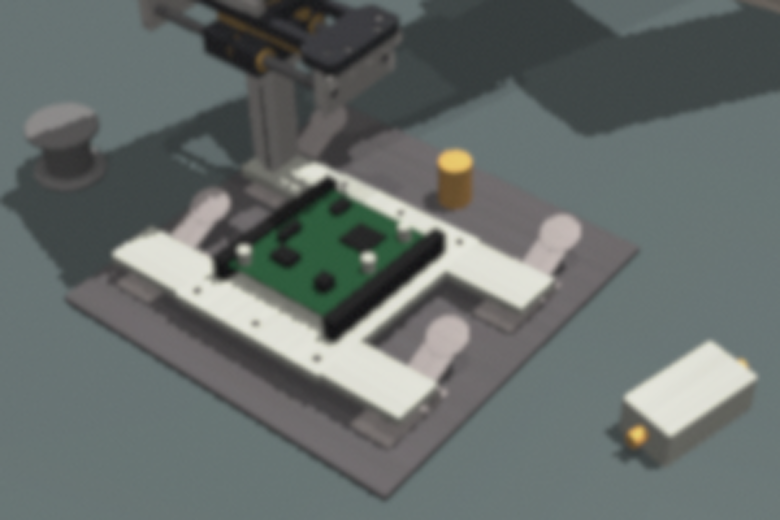

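```bash
python3 -m inch '[{"translation":[0,0,-0.010],"yaw":0},{"translation":[0,0,-0.025],"yaw":0},{"translation":[0,0,-0.005],"yaw":0},{"translation":[0.020,0,0],"yaw":0},{"translation":[0.025,0,0],"yaw":0},{"translation":[0.010,0,0],"yaw":0},{"translation":[0,0,0.005],"yaw":0},{"translation":[0,0,0.009],"yaw":0},{"translation":[0,0,0],"yaw":0},{"translation":[0,0,0],"yaw":0}]' && python3 - <<'E'
from h import *
st(-115,-100)
im=ctrl.read_camera("wrist"); cv2.imwrite("pics/w3.png",im[:,:,::-1])
E
```

```text
time: 13.5
eef_pos: [461.0, -162.8, 48.2]
tcp_rot: [0.063, 0.998, 0.0, -0.0]
wrist_force: [-0.3, -0.4, -0.3]
opening: 0.5
t 13.5 plate xy -115.1 -99.9 z 48.16 F [-0.34 -0.45 -0.34] tau [-0.08  0.02  0.02] open 0.5 toolx deg 172.79
to go in tool axes [-0.1 -0.1 -0. ]
```

View pics/w3.png

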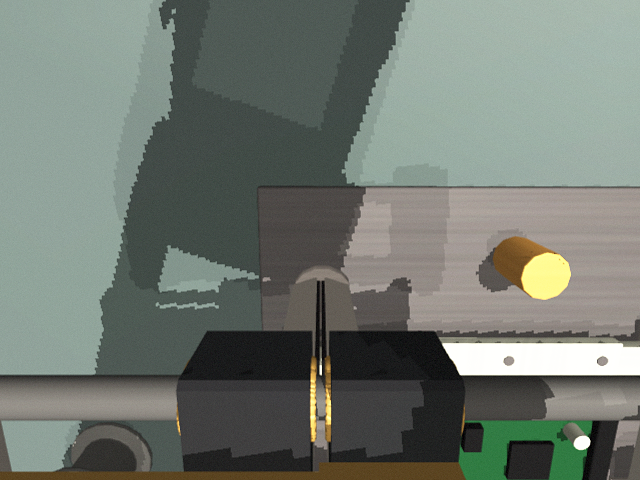

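The wrist view shows the fingertips at about (322, 280), over the pad of corner a (its outer rim at about (322, 266)), and clear of the standoff at (535, 270). Pressing the tab.

```bash
python3 -m inch '[{"translation":[0,0,0.006],"yaw":0},{"translation":[0,0,0.006],"yaw":0},{"translation":[0,0,0.004],"yaw":0},{"translation":[0,0,0.002],"yaw":0},{"translation":[0,0,0],"yaw":0}]' && python3 -c "from h import *; st(-115,-100)"
python3 -m inch '[{"translation":[0,0,0.003],"yaw":0},{"translation":[0,0,0.002],"yaw":0},{"translation":[0,0,0],"yaw":0}]' && python3 -c "from h import *; st(-115,-100)"
```

```text
time: 14.18
eef_pos: [460.6, -162.9, 30.4]
tcp_rot: [0.063, 0.998, -0.0, -0.0]
wrist_force: [-0.9, -0.5, 1.8]
opening: 1.0
t 14.18 plate xy -115.5 -100.0 z 30.44 F [-0.9  -0.45  1.76] tau [-0.03  0.2   0.  ] open 1.0 toolx deg 172.78
to go in tool axes [-0.5  0.  -0. ]
time: 14.55
eef_pos: [460.5, -162.8, 25.1]
tcp_rot: [0.063, 0.998, 0.0, -0.0]
wrist_force: [-1.7, -0.2, 2.1]
opening: 0.4
t 14.55 plate xy -115.6 -100.0 z 25.09 F [-1.66 -0.16  2.15] tau [-0.08  0.3  -0.01] open 0.4 toolx deg 172.77
to go in tool axes [-0.6  0.  -0. ]
```

```bash
python3 -m inch '[{"translation":[0,0,0.003],"yaw":0},{"translation":[0,0,0.002],"yaw":0},{"translation":[0,0,0],"yaw":0}]' && python3 -c "from h import *; st(-115,-100)"
python3 -m inch '[{"translation":[0,0,0.002],"yaw":0},{"translation":[0,0,0.001],"yaw":0},{"translation":[0,0,0],"yaw":0}]' && python3 -c "from h import *; st(-115,-100)"
```

```text
time: 14.92
eef_pos: [460.6, -162.7, 20.0]
tcp_rot: [0.063, 0.998, 0.0, -0.0]
wrist_force: [-1.1, -0.0, 1.8]
opening: 0.4
t 14.93 plate xy -115.5 -99.9 z 19.95 F [-1.14 -0.01  1.8 ] tau [ 0.02  0.17 -0.  ] open 0.4 toolx deg 172.77
to go in tool axes [-0.5 -0.1 -0. ]
time: 15.3
eef_pos: [460.8, -162.7, 18.7]
tcp_rot: [0.063, 0.998, 0.0, 0.0]
wrist_force: [-5.8, 1.7, 11.2]
opening: 0.4
t 15.3 plate xy -115.4 -99.9 z 18.75 F [-5.79  1.66 11.25] tau [ 0.33  0.94 -0.01] open 0.4 toolx deg 172.78
to go in tool axes [-0.4 -0.1 -0. ]
```

The tab has reached a hard stop at 18.7 mm, against 19 mm for flat. Now I'll lift off and check.

```bash
python3 -m inch '[{"translation":[0,0,0],"yaw":0},{"translation":[0,0,-0.006],"yaw":0},{"translation":[0,0,-0.015],"yaw":0},{"translation":[0,0,-0.035],"yaw":0},{"translation":[0,0,-0.045],"yaw":0},{"translation":[0.04,0,-0.04],"yaw":0},{"translation":[0.05,0,-0.02],"yaw":0},{"translation":[0.05,0,0],"yaw":0},{"translation":[0.04,0,0],"yaw":0},{"translation":[0.015,0,0],"yaw":0},{"translation":[0,0,0],"yaw":0},{"translation":[0,0,0],"yaw":0}]' && python3 - <<'E'
from h import *
st()
im=ctrl.read_camera("scene"); cv2.imwrite("pics/s4.png",cv2.resize(im[130:330,130:430,::-1],None,fx=2.6,fy=2.6,interpolation=cv2.INTER_CUBIC))
im=ctrl.read_camera("top")[:,:,::-1]; cv2.imwrite("pics/t4.png",cv2.resize(im[155:330,215:525],None,fx=2.58,fy=2.58,interpolation=cv2.INTER_CUBIC))
E
```

```text
time: 16.8
eef_pos: [268.1, -138.6, 178.6]
tcp_rot: [0.063, 0.998, 0.0, 0.0]
wrist_force: [-0.1, -0.7, 1.2]
opening: 0.2
t 16.8 plate xy -309.5 -100.2 z 178.6 F [-0.08 -0.75  1.2 ] tau [-0.03  0.01 -0.03] open 0.2 toolx deg 172.8
```

View pics/s4.png

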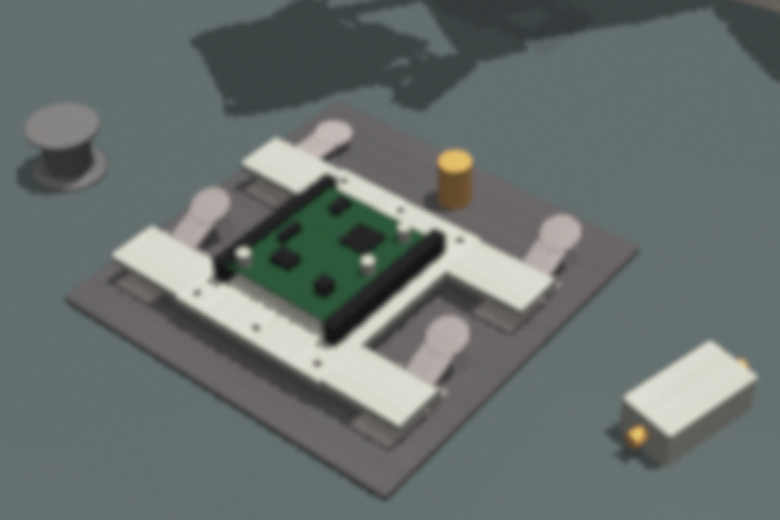

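View pics/t4.png

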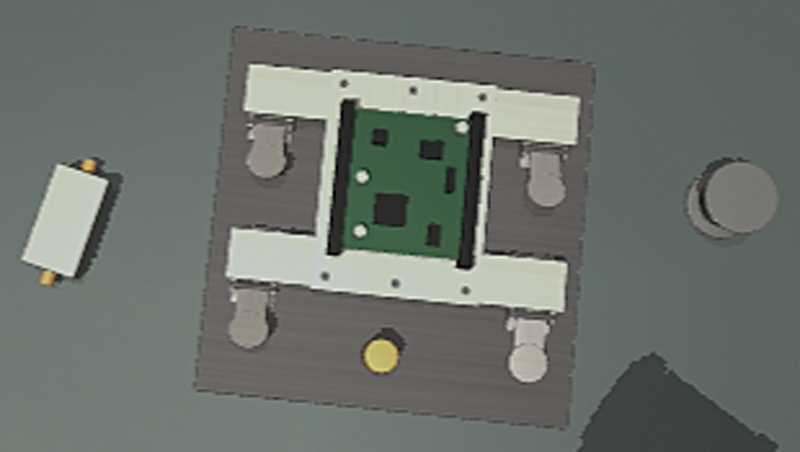

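The pictures show tab a lying flat: its pad is now at about (331, 133) in the scene crop, where before it stood up at (325, 118). The other three tabs are still up. The plate (corners at (248, 65) and (564, 312) in the top crop), the spool, the module and the standoff are where they were. The arm is clear, so I'm handing in.

```bash
python3 -c "
from h import *
st(); ctrl.hand_in()"
```

```text
t 16.9 plate xy -309.6 -100.1 z 178.33 F [ 0.19 -0.31  0.31] tau [ 0.02 -0.02  0.05] open 0.4 toolx deg 172.82
the job is handed in; nothing more can be done
```

I found the rocking corner (lug_a, near right), pressed its shim tab flat, and handed the job in at 16.9 s. The hand-in gives no verdict, so the checks below are my own.

- **Finding the corner:** I pressed the lugs in the order b, d, c, a with the fingers shut. Lugs b, d and c held at about 28.2 mm under 7 to 13 N. Lug_a sank under about 3 N to its stop, with the fingertip at 24.0 mm.
- **Pressing the tab:** the pad at that corner went down to a hard stop, with the fingertip at 18.7 mm under 11 N. Flat is given as 19 mm.
- **Final pictures:** after I lifted away, the scene and top views show that tab flat and the other three still up. The plate, spool, module and standoff are in the same pixel positions as at the start. The arm is clear, with the wrist force near zero.

I judged the tab angle and the plate's level only from the fingertip height and these pictures, as the state does not report them. No check failed or disagreed.

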